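# Click the coal burner's air regulator up to the green mark and lock it

## Robot

A 6-joint arm with a two-finger parallel gripper is mounted at the origin on the work surface. World frame = base frame: x ahead of the robot, y to its left, z up, the work surface at z = 0. Lengths are in m, angles in rad, forces in N, time in s.
With the tool pointing down it reaches from about 0.425 to 1.125 m from the base axis. Payload 14.9 kg.
Tool frame: the origin (TCP) lies on the centre line of the jaws, within the pads' length; the fingertips stand bot.tip_extent ahead of it and the grasp point (between the pads) lies 11 mm behind it (bot.tip_extent is the distance from the TCP to the fingertips, in m); z points along the fingers, y is the direction in which the jaws open and shut (so a half turn about z gives the same grasp; the last joint's range is limited). The gripper opens to 91 mm and grips with 3 to 60 N. Pads are 32 mm wide; open, the fingers measure 118 mm over their backs; the gripper's body (76 mm by 178 mm) begins 60 mm behind the grasp point.
Start: joints at [-1.346, 0.379, 1.734, -0, 1.028, -0.033], TCP at [0.178, -0.677, 0.195] pointing down, gripper open.
Joint ranges: [-2.77, 2.77], [-0.74, 2.19], [0, 2.66], [-1.06, 4.2], [0.31, 2.87], [-3.08, 3.08]. Speed limits (rad/s): [1.89, 1.89, 2.39, 3.14, 3.14, 3.14].

## Interface

Orientations are given as a 3x3 rotation matrix whose columns are the frame's x, y, z axes.
In Python, from rig import status, capture, get_calibration, order, bot gives the robot as it stands.
- The arm moves only by the tool carry_out, never from a script. Its argument "targets" is a list of rows, each a list of 7 numbers: the turn, a rotation vector about the tool's x, y, z in degrees, then the shift along the tool's x, y, z in m, then the closure, from 0 (fully open) to 1 (shut). A call has exactly 5 rows; each row shifts and turns the commanded pose from where the row before left it, along the tool's axes as they then stand; what a row does not reach is not made up. A row lasts 1/10 s, in which the tool goes at most 50 mm and 8.59 degrees, less where a joint would pass 70% of its speed; a pose out of reach is approached as far as the arm can. A call with a gripper value outside its range is refused whole. The fingers move at their own pace and stop on an object; "squeeze" is the grip in N (left out, the last holds). Time passes only in rows, so rows that do not move let the fingers close, or fill a call up. It gives the time, the measured TCP pose, the force and the opening at its end, in the units of the state.
- status.state(): the state, without advancing time (a new reading comes with each control period).
- capture(name): name is "side" or "top"; returns the picture (420x560x3 uint8, red, green, blue); there is no depth.
- get_calibration(name): a dict with "K" (3x3 intrinsics, pixels), "D" ([k1, k2, p1, p2, k3] as OpenCV has them; the pictures are not rectified), "R" (3x3) and "t" (3): a world point X has camera coordinates R X + t. Camera axes: x right, y down, z forward; pixel columns grow to the right and rows downward; lengths in m; the calibration is good to about 2 mm. A picture is of the moment at which its call begins. get_calibration takes no time and is no camera call.
- order.job_done(): hands the job in, once; it reports no verdict.
The state is a dict: "t": time; "joints": joint angles; "dq": joint speeds; "tau": joint torques, N m; "eef_pos": TCP position; "tcp_rot": TCP orientation; "wrist_force": force on the tool from outside, world axes, zero at the start; "wrist_torque": the same for the moment, N m; "opening": finger opening in m.
Only numpy, scipy, OpenCV 4.12 (cv2) and the standard library are available. Lean on these libraries where they do the work, as an engineer would, in place of code of your own. Each camera call takes 0.05 s, during which the arm holds its last target. There are 200 camera calls.

## Task

Set the charcoal burner's air regulator to the green fifth mark: push the orange thumb lever counter-clockwise, one gentle stroke and one click at a time, letting it spring back after each, and do not go past the mark or turn the dial by hand. Then slide the red lock post fully home towards the housing so the setting cannot creep. Press neither of them hard against its stop, and leave everything standing around alone.

Things in the scene. Friction and masses are not known exactly. Their poses are not given: they have to be found in the camera images.
- regulator_axis (a point): Centre of the air regulator's dial face, on the vertical axis of both dial and thumb lever, 69 mm above the table. x runs out along the aluminium pipe stub, away from the lever; y towards the red lock; z up. The regulator is a fixed grey round housing, 112 mm wide, its top 60 mm above the table, on a steel base plate 136 x 124 mm, 12 mm thick.
- green_mark (a point): The larger green mark on the housing's top rim, 48 mm from the axis, 15 degrees counter-clockwise (from above) of the regulator's x. It is the fifth of eight marks 30 degrees apart, counted counter-clockwise from above; the other seven are small and white, the first at -105 degrees.
- dial: The dark dial disc, 76 mm wide, with a raised yellow pointer bar whose top is 76 mm above the table. Only the ratchet inside may turn it, not the hand. Origin on the axis, at the table's height.
- dial_angle (a joint): Dial angle, rad, growing counter-clockwise from above. 0 = pointer at the first mark; each click adds 0.524 (30 degrees); the green fifth mark is 2.094. A dial at rest in a notch reads up to 0.1 off these figures, as the works inside sit a little differently each time. It starts in the first, second or third notch. The lever cannot turn it back.
- pointer_tip (a point): Outer end of the yellow pointer, 38 mm from the axis, 73 mm above the table.
- lever: The thumb lever: a flat steel arm, 14 mm wide, its top 40 mm above the table, sticking out of the housing to the regulator's -x, with an upright orange post. Origin on the axis, at table height, about which it turns. Pushed counter-clockwise from above (post towards the regulator's -y) it drives the dial; let go, a spring (1.5 to 2.5 N at the post) brings it back to rest from anywhere.
- lever_post (a point): Centre of the free part of the orange post, 64 mm above the table: round, 18 mm wide, reaching from the arm to 88 mm above the table, 115 mm from the axis. A stroke: 2 to 22 mm free travel, then the detent (about 5 N, falling to 2 or 3 N), the click 32 to 54 mm from rest, and 1 to 4 mm later a firm rubber stop, about 9 N per mm. Over 20 N damages it.
- lever_rest (a point): Fixed point where the orange post's centre stands at rest: 0.21 rad clockwise (from above) of the regulator's -x. Click and stop come at an unseen point of the span given, different at each start: push slowly and end by feel; about 10 N means the stop. One full stroke is exactly one click; let the lever return fully before the next.
- lock: The red lock: a carriage 22 x 24 mm, its top 36 mm above the table, with an upright red post, on a track at the regulator's +y side. It slides only along the regulator's y; pushed towards the housing (-y) against about 2.5 N of friction it shoots a bolt between the ratchet's teeth, and ends at a stop. Over 20 N on it damages it. Origin on the axis when fully out.
- lock_post (a point): Centre of the red post, 62 mm above the table; round, 18 mm wide, from 36 to 86 mm above the table. 103 to 108 mm from the axis at the start.
- lock_home (a point): Fixed point where the red post's centre stands when fully home, at the stop: 83 mm from the axis.
- head_green: Bystander, to be left alone: green glazed clay hookah head, turned shape, 69 mm wide, 106 mm tall, usually close to the regulator's right (-y) side. Origin at the centre of its underside.
- head_teal: Bystander, to be left alone: the same head in teal glaze, 69 mm wide, 106 mm tall, beyond the lock, beside the pipe stub. Origin at the centre of its underside.
- head_amber: Bystander, to be left alone: the same head in amber glaze, 69 mm wide, 106 mm tall, standing apart to the robot's right. Origin at the centre of its underside.
- ash_cup: Bystander, to be left alone: small white ceramic bowl, 80 mm wide, 55 mm tall, to the robot's right. Origin at the centre of its underside.
- tin: Bystander, to be left alone: copper-coloured closed can, 70 mm wide, 90 mm tall, to the robot's left. Origin at the centre of its underside.
- jar: Bystander, to be left alone: small jar with a black cap, 64 mm wide, 85 mm tall, to the robot's left. Origin at the centre of its underside.
- tongs: Bystander, to be left alone: flat steel coal tongs lying down, 310 mm long, 8 mm thick, to the robot's right. Origin at the centre of its underside.

How it is judged:
By the outcome, as a careful person would: the job done as asked, in the order asked, and still so for the second after the job is handed in, with the robot touching nothing.
It also fails if it takes over 67 s, if anything falls off the work surface, if the arm or the gripper's body presses on something with over 40 N, if the wrist force passes 120 N, or if a joint passes its speed limit or range.

## Working session

There is one attempt and no reset: what is moved stays moved. The work goes in short steps, Python scripts to look and compute and a tool call to move; the robot and the scene stay as the last step left them, time stands still between calls to the robot, and variables do not carry over. Pictures are saved under pics/ and viewed, about 8 in all and at most 12, crops included, and the job is handed in when it is done.

Besides the shell and the picture viewer there is one more tool, called as name(argument=value, ...), one argument or row to a line, values as JSON. carry_out: Moves the arm, as the interface text tells. Its arguments: {"type":"object","properties":{"targets":{"type":"array","items":{"type":"array","items":{"type":"number"}}},"squeeze":{"type":"number"}},"required":["targets"]}

```bash
ls; mkdir -p pics; python3 - <<'E'
from rig import status,capture,get_calibration,bot
import cv2,numpy as np
print(status.state()); print(bot.tip_extent)
for n in("side","top"):
    im=capture(n); np.save(f"pics/{n}0.npy",im); cv2.imwrite(f"pics/{n}0.png",im[:,:,::-1]); print(n,get_calibration(n))
E
```

```text
pics
{'t': 0.0, 'joints': array([-1.34629342e+00,  3.79442317e-01,  1.73475587e+00, -5.72142987e-06,
        1.02850226e+00, -3.32921189e-02]), 'dq': array([ 0.00019068, -0.00070289, -0.00048772,  0.00213307,  0.00017045,
        0.00218692]), 'tau': array([ 4.75688776e-04, -7.63730550e+01, -4.34370661e+01,  6.51113852e-02,
        4.25088988e-02, -7.79662287e-05]), 'eef_pos': array([ 0.17837193, -0.67647058,  0.194177  ]), 'tcp_rot': array([[ 9.66953734e-01,  2.54951787e-01, -2.51395681e-04],
       [ 2.54951909e-01, -9.66953132e-01,  1.07889859e-03],
       [ 3.19792822e-05, -1.10733883e-03, -9.99999386e-01]]), 'wrist_force': array([-0.15973239,  0.0677875 ,  0.2725301 ]), 'wrist_torque': array([ 0.0033583 , -0.02138989,  0.02815532]), 'opening': 0.09110315777055161}
0.008
side {'K': array([[504.34008571,   0.        , 271.30714493],
       [  0.        , 504.34008571, 206.9060021 ],
       [  0.        ,   0.        ,   1.        ]]), 'D': array([-0.16541464,  0.        ,  0.        ,  0.        ,  0.        ]), 'R': array([[-0.95053614, -0.3099028 , -0.02100712],
       [-0.20088472,  0.66492   , -0.7193933 ],
       [ 0.23691005, -0.67958932, -0.69428523]]), 't': array([0.54761297, 0.15796182, 1.22050088])}
top {'K': array([[525.14519529,   0.        , 282.49228072],
       [  0.        , 525.14519529, 213.83106622],
       [  0.        ,   0.        ,   1.        ]]), 'D': array([-0.10378678,  0.        ,  0.        ,  0.        ,  0.        ]), 'R': array([[ 0.00435309, -0.99998696, -0.00266879],
       [-0.99771874, -0.00416339, -0.06737944],
       [ 0.06736745,  0.00295601, -0.99772385]]), 't': array([0.02240923, 0.60355944, 1.4448306 ])}
```

View pics/side0.png

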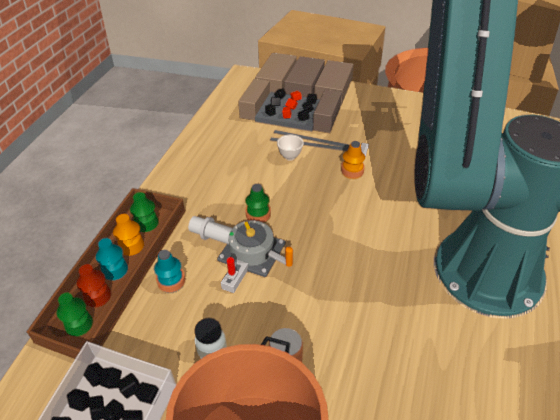

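View pics/top0.png

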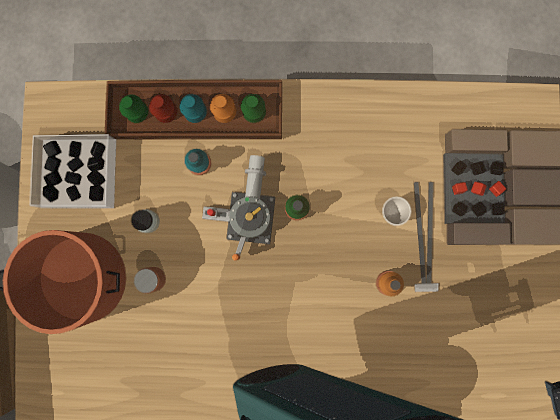

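The side view shows the orange post near (289,256), the red post near (231,267) and the dial near (250,240). In the top view they are at (236,257), (209,212) and (249,216), with the green head at (297,206).

```bash
cat > h.py <<'E'
import numpy as np,cv2
from rig import get_calibration
C={n:get_calibration(n) for n in("side","top")}
def und(n,p): return cv2.undistortPoints(np.float64(p).reshape(-1,1,2),C[n]["K"],C[n]["D"]).reshape(-1,2)
def plane(n,p,z):
    c=C[n]; o=-c["R"].T@c["t"]; d=np.c_[und(n,p),np.ones(np.size(p)//2)]@c["R"]
    return o+d*((z-o[2])/d[:,2])[:,None]
def tri(ps,pt):
    P=[np.c_[C[n]["R"],C[n]["t"]] for n in("side","top")]
    X=cv2.triangulatePoints(*P,und("side",ps).T,und("top",pt).T); return (X[:3]/X[3]).T
def proj(n,X):
    c=C[n]; return cv2.projectPoints(np.float64(X).reshape(-1,1,3),cv2.Rodrigues(c["R"])[0],c["t"],c["K"],c["D"])[0].reshape(-1,2)
HSV={"orange":((6,190,120),(15,255,255)),"red":((0,190,90),(4,255,255)),"yellow":((20,170,120),(32,255,255)),"green":((45,120,50),(75,255,255))}
ROI={"side":(185,180,310,300),"top":(190,140,320,275)}
def blobs(im,n,col,roi=None):
    x0,y0,x1,y1=roi or ROI[n]
    m=cv2.inRange(cv2.cvtColor(im,cv2.COLOR_RGB2HSV)[y0:y1,x0:x1],*map(np.array,HSV[col]))
    k,l,s,c=cv2.connectedComponentsWithStats(m)
    return [(int(s[i,4]),(s[i,:4]+[x0,y0,0,0]).tolist(),(c[i]+[x0,y0]).round(1).tolist()) for i in range(1,k) if s[i,4]>4]
E
python3 - <<'E'
from h import *
o=[]
for n in("side","top"):
    im=np.load(f"pics/{n}0.npy")
    for c in HSV: print(n,c,blobs(im,n,c))
    x0,y0,x1,y1=ROI[n]; o.append(cv2.resize(im[y0:y0+120,x0:x0+125] if n=="side" else im[y0:y1,x0:x1],(400,400),interpolation=cv2.INTER_CUBIC))
cv2.imwrite("pics/c0.png",np.hstack(o)[:,:,::-1])
E
```

```text
side orange [(78, [285, 247, 8, 20], [288.5, 257.7])]
side red [(109, [227, 257, 8, 18], [230.6, 265.5])]
side yellow [(76, [245, 222, 10, 14], [248.8, 229.6])]
side green [(469, [246, 189, 23, 28], [257.2, 203.2]), (8, [230, 232, 3, 3], [231.1, 233.1])]
top orange []
top red [(8, [208, 210, 5, 3], [209.4, 210.6])]
top yellow [(5, [255, 211, 4, 3], [256.2, 211.6])]
top green [(148, [286, 196, 19, 23], [291.8, 208.3]), (8, [245, 198, 4, 3], [246.5, 199.0])]
```

View pics/c0.png

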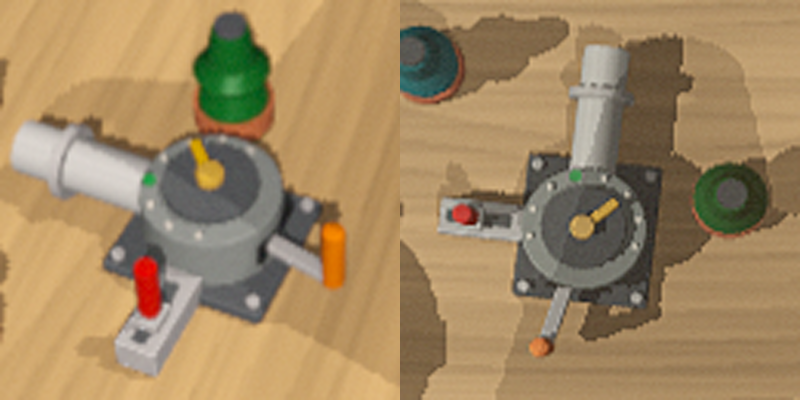

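The crop shows the dial hub, the pointer at about the second or third notch, the green mark left of the pipe, the orange post at rest and the red lock out. The green head stands about 30 mm clear of the base plate.

```bash
cat > m.py <<'E'
from h import *
HSV.update({"orange":((5,130,90),(16,255,255)),"red":((0,140,70),(5,255,255)),"yellow":((18,130,90),(32,255,255)),"green":((45,90,40),(80,255,255))})
if __name__=="__main__":
    r={"orange":{"side":(278,240,300,275),"top":(228,248,245,266)},"red":{"side":(222,250,240,282),"top":(203,205,218,219)},"yellow":{"side":(238,215,262,242),"top":(240,198,268,225)},"green":{"side":(222,225,238,242),"top":(240,193,252,204)}}
    for c in r:
        for n in r[c]:
            b=blobs(np.load(f"pics/{n}0.npy"),n,c,r[c][n]); print(c,n,b)
    hub_s=(185+209*125/400,180+175*120/400); hub_t=(249.1,216.6)
    print("hub tri",tri(hub_s,hub_t),plane("side",hub_s,.076),plane("top",hub_t,.076))
    print("orange top tri",tri((289,248),(235.8,257.1)),plane("top",(235.8,257.1),.088),plane("side",(288.5,257.3),.064))
    print("red top tri",tri((230.6,258.5),(210.0,212)),plane("top",(210.,212),.086),plane("side",(230.6,265.5),.062))
    print("green",tri((231.1,233.1),(246.5,199)),plane("side",(231.1,233.1),.06),plane("top",(246.5,199.),.06))
    print("tip",plane("side",(185+196*125/400,180+143*120/400),.076),plane("top",(259.5,208.5),.076))
    print("head",plane("top",(297.5,205),.1))
E
python3 m.py
```

```text
orange side [(189, [281, 240, 13, 28], [288.7, 255.0])]
orange top [(41, [232, 254, 8, 7], [235.0, 257.0])]
red side [(122, [227, 257, 8, 18], [230.7, 265.5])]
red top [(40, [207, 209, 8, 7], [210.4, 212.2])]
yellow side [(96, [244, 221, 11, 16], [248.9, 229.6])]
yellow top [(82, [245, 207, 16, 14], [251.9, 213.8])]
green side [(13, [230, 232, 4, 4], [231.4, 233.4])]
green top [(10, [245, 198, 4, 3], [246.8, 199.0])]
hub tri [[0.59162805 0.1144761  0.07323193]] [[0.59018533 0.1167717  0.076     ]] [[0.59187891 0.11442974 0.076     ]]
orange top tri [[0.48301867 0.14791225 0.08838444]] [[0.48341009 0.14806227 0.088     ]] [[0.48145179 0.15546069 0.064     ]]
red top tri [[0.60220138 0.21789632 0.08834162]] [[0.60312329 0.21849399 0.086     ]] [[0.603738   0.21749828 0.062     ]]
green [[0.63987633 0.12250743 0.0642057 ]] [[0.64104396 0.1188046  0.06      ]] [[0.64083305 0.12300259 0.06      ]]
tip [[0.61089993 0.08897263 0.076     ]] [[0.61380104 0.08665275 0.076     ]]
head [[ 0.62162641 -0.01479128  0.1       ]]
```

The pointer is about -45° relative to the regulator's x, which is about -6.5° in the world. That is the third notch, so two strokes are needed. I turn the tool, shut the fingers and travel round outside the minimum reach.

carry_out(
  targets=[
    [0, 0, 6.3, 0, 0, 0, 1],
    [0, 0, 6.3, 0, 0, 0, 1],
    [0, 0, 6.2, 0, 0, 0, 1],
    [0, 0, 0, 0.03, -0.02, 0, 1],
    [0, 0, 0, 0.04, -0.025, 0, 1],
  ],
  squeeze=40,
)

```text
t: 0.6
eef_pos: [0.2509, -0.6368, 0.1944]
tcp_rot: [[0.997, -0.073, -0.0], [-0.073, -0.997, 0.0], [-0.0, -0.0, -1.0]]
wrist_force: [0.8, -0.5, -0.1]
opening: 0.0543
```

carry_out(
  targets=[
    [0, 0, 0, 0.04, -0.025, 0, 1],
    [0, 0, 0, 0.04, -0.025, 0, 1],
    [0, 0, 0, 0.04, -0.025, 0, 1],
    [0, 0, 0, 0.04, -0.025, 0, 1],
    [0, 0, 0, 0.04, -0.025, 0, 1],
  ],
)

```text
t: 1.1
eef_pos: [0.4612, -0.525, 0.1946]
tcp_rot: [[0.998, -0.07, -0.0], [-0.07, -0.998, 0.0], [-0.0, -0.0, -1.0]]
wrist_force: [-0.4, -0.6, 0.1]
opening: 0.014
```

carry_out(
  targets=[
    [0, 0, 0, 0, -0.04, 0, 1],
    [0, 0, 0, 0, -0.045, 0, 1],
    [0, 0, 0, 0, -0.045, 0, 1],
    [0, 0, 0, 0, -0.045, 0, 1],
    [0, 0, 0, 0, -0.045, 0, 1],
  ],
)

```text
t: 1.6
eef_pos: [0.4748, -0.305, 0.1946]
tcp_rot: [[0.998, -0.07, -0.0], [-0.07, -0.998, 0.0], [-0.0, -0.0, -1.0]]
wrist_force: [1.5, -0.6, -0.4]
opening: 0.0005
```

carry_out(
  targets=[
    [0, 0, 0, 0, -0.045, 0, 1],
    [0, 0, 0, 0, -0.045, 0, 1],
    [0, 0, 0, 0, -0.045, 0, 1],
    [0, 0, 0, 0, -0.045, 0, 1],
    [0, 0, 0, 0, -0.045, 0, 1],
  ],
)

```text
t: 2.1
eef_pos: [0.4907, -0.0806, 0.1948]
tcp_rot: [[0.998, -0.07, 0.0], [-0.07, -0.998, -0.0], [0.0, 0.0, -1.0]]
wrist_force: [0.8, -0.0, 0.7]
opening: 0.0005
```

carry_out(
  targets=[
    [0, 0, 0, -0.01, -0.045, 0, 1],
    [0, 0, 0, -0.01, -0.045, 0, 1],
    [0, 0, 0, -0.01, -0.045, 0, 1],
    [0, 0, 0, 0, -0.045, 0, 1],
    [0, 0, 0, 0, -0.045, 0, 1],
  ],
)

```text
t: 2.6
eef_pos: [0.4763, 0.146, 0.1949]
tcp_rot: [[0.998, -0.07, 0.0], [-0.07, -0.998, 0.0], [0.0, -0.0, -1.0]]
wrist_force: [0.5, -0.7, 0.6]
opening: -0.0003
```

carry_out(
  targets=[
    [0, 0, 0, 0, -0.035, 0, 1],
    [0, 0, 0, 0, -0.025, 0, 1],
    [0, 0, 0, 0, 0, 0, 1],
    [0, 0, 0, 0, 0, 0, 1],
    [0, 0, 0, 0, 0, 0, 1],
  ],
)

```text
t: 3.1
eef_pos: [0.4809, 0.2033, 0.1947]
tcp_rot: [[0.997, -0.071, -0.0], [-0.071, -0.997, -0.0], [-0.0, 0.0, -1.0]]
wrist_force: [-0.0, -1.1, -0.2]
opening: 0.0003
```

```bash
cat > see.py <<'E'
import sys
from m import *
from rig import capture,status
s=status.state(); print(s["t"],s["eef_pos"].round(4),s["wrist_force"].round(2))
o=[]
for n in ("side","top"):
    im=capture(n); x0,y0,x1,y1=ROI[n]; o.append(cv2.resize(im[y0:y1,x0:x1],(400,400),interpolation=cv2.INTER_CUBIC))
    for c in HSV: print(n,c,blobs(im,n,c))
cv2.imwrite(f"pics/{sys.argv[1]}.png",np.hstack(o)[:,:,::-1])
E
python3 see.py c1
```

```text
3.1 [0.4809 0.2033 0.1947] [-0.02 -1.09 -0.19]
side orange [(30, [244, 206, 5, 14], [246.0, 213.0]), (161, [284, 245, 9, 23], [288.6, 255.9]), (9, [227, 264, 2, 7], [227.2, 267.6])]
side red [(124, [227, 257, 9, 19], [230.7, 265.5])]
side yellow [(7, [299, 180, 3, 5], [300.1, 182.4]), (13, [294, 194, 7, 3], [297.5, 194.7]), (21, [289, 204, 8, 6], [292.8, 205.7]), (99, [244, 221, 11, 16], [248.9, 229.6])]
side green [(140, [246, 189, 17, 18], [253.1, 196.5]), (12, [230, 232, 4, 4], [231.5, 233.5])]
top orange [(66, [191, 154, 20, 21], [204.4, 167.4]), (37, [284, 208, 23, 12], [293.2, 216.1])]
top red [(41, [207, 209, 8, 7], [210.5, 212.2])]
top yellow [(69, [246, 207, 15, 14], [252.6, 213.3])]
top green [(131, [286, 196, 22, 22], [292.6, 206.1]), (10, [245, 198, 4, 3], [246.8, 199.0])]
```

View pics/c1.png

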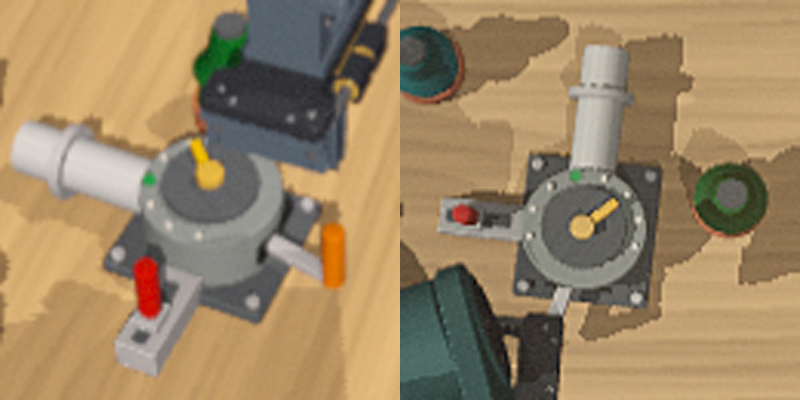

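The hub, lever, lock and pointer are unchanged, and the gripper is 30 mm clear of the post on its +y side. Next I lower it to z = 0.070 and approach.

carry_out(
  targets=[
    [0, 0, 0, 0, 0, 0.03, 1],
    [0, 0, 0, 0, 0, 0.035, 1],
    [0, 0, 0, 0, 0, 0.03, 1],
    [0, 0, 0, 0, 0, 0.02, 1],
    [0, 0, 0, 0, 0, 0.01, 1],
  ],
)

```text
t: 3.7
eef_pos: [0.4803, 0.203, 0.0682]
tcp_rot: [[0.997, -0.071, -0.002], [-0.071, -0.997, -0.001], [-0.002, 0.001, -1.0]]
wrist_force: [-0.0, 0.4, 1.2]
opening: 0.0005
```

carry_out(
  targets=[
    [0, 0, 0, 0, 0.006, 0, 1],
    [0, 0, 0, 0, 0.006, 0, 1],
    [0, 0, 0, 0, 0.004, 0, 1],
    [0, 0, 0, 0, 0.003, 0, 1],
    [0, 0, 0, 0, 0.002, 0, 1],
  ],
)

```text
t: 4.2
eef_pos: [0.48, 0.1828, 0.0705]
tcp_rot: [[0.998, -0.071, 0.001], [-0.071, -0.998, 0.0], [0.001, -0.0, -1.0]]
wrist_force: [0.1, 0.2, 0.2]
opening: 0.0004
```

carry_out(
  targets=[
    [0, 0, 0, 0, 0.002, 0, 1],
    [0, 0, 0, 0, 0.002, 0, 1],
    [0, 0, 0, 0, 0.002, 0, 1],
    [0, 0, 0, 0, 0.002, 0, 1],
    [0, 0, 0, 0, 0.002, 0, 1],
  ],
)

```text
t: 4.7
eef_pos: [0.4789, 0.173, 0.0698]
tcp_rot: [[0.998, -0.07, -0.0], [-0.07, -0.998, -0.0], [-0.0, 0.0, -1.0]]
wrist_force: [0.1, 0.1, -1.1]
opening: 0.0003
```

carry_out(
  targets=[
    [0, 0, 0, 0, 0.001, 0, 1],
    [0, 0, 0, 0, 0.001, 0, 1],
    [0, 0, 0, 0, 0.001, 0, 1],
    [0, 0, 0, 0, 0.001, 0, 1],
    [0, 0, 0, 0, 0.001, 0, 1],
  ],
)

```text
t: 5.2
eef_pos: [0.4786, 0.1681, 0.0698]
tcp_rot: [[0.998, -0.07, -0.0], [-0.07, -0.998, 0.0], [-0.0, -0.0, -1.0]]
wrist_force: [-0.6, -0.9, 1.0]
opening: 0.0006
```

carry_out(
  targets=[
    [0, 0, 0, 0, 0.001, 0, 1],
    [0, 0, 0, 0, 0.001, 0, 1],
    [0, 0, 0, 0, 0.001, 0, 1],
    [0, 0, 0, 0, 0.001, 0, 1],
    [0, 0, 0, 0, 0.001, 0, 1],
  ],
)

```text
t: 5.7
eef_pos: [0.4782, 0.163, 0.0698]
tcp_rot: [[0.998, -0.07, -0.0], [-0.07, -0.998, -0.0], [-0.0, 0.0, -1.0]]
wrist_force: [-0.4, 0.2, 0.4]
opening: 0.0009
```

carry_out(
  targets=[
    [0, 0, 0, 0, 0.001, 0, 1],
    [0, 0, 0, 0, 0.001, 0, 1],
    [0, 0, 0, 0, 0.001, 0, 1],
    [0, 0, 0, 0, 0.001, 0, 1],
    [0, 0, 0, 0, 0.001, 0, 1],
  ],
)

```text
t: 6.2
eef_pos: [0.4779, 0.1581, 0.0698]
tcp_rot: [[0.998, -0.07, 0.0], [-0.07, -0.998, -0.0], [0.0, 0.0, -1.0]]
wrist_force: [-0.1, -0.0, 1.2]
opening: 0.0003
```

carry_out(
  targets=[
    [0, 0, 0, 0, 0.001, 0, 1],
    [0, 0, 0, 0, 0.001, 0, 1],
    [0, 0, 0, 0, 0.001, 0, 1],
    [0, 0, 0, 0, 0.001, 0, 1],
    [0, 0, 0, 0, 0.001, 0, 1],
  ],
)

```text
t: 6.7
eef_pos: [0.4776, 0.1531, 0.0699]
tcp_rot: [[0.998, -0.07, 0.0], [-0.07, -0.998, 0.0], [0.0, -0.0, -1.0]]
wrist_force: [-0.2, -0.6, 0.5]
opening: 0.0005
```

```bash
python3 see.py c2
```

```text
6.7 [0.4776 0.1531 0.0699] [-0.24 -0.59  0.46]
side orange [(149, [245, 206, 26, 16], [258.2, 216.2]), (86, [284, 255, 10, 12], [288.8, 260.3]), (6, [227, 265, 1, 6], [227.0, 267.5]), (8, [185, 269, 2, 8], [185.1, 272.5])]
side red [(123, [227, 257, 9, 19], [230.7, 265.6])]
side yellow [(99, [244, 221, 11, 16], [248.9, 229.6]), (6, [302, 221, 4, 3], [303.8, 222.2]), (7, [297, 231, 4, 3], [298.4, 231.7]), (10, [302, 231, 2, 6], [302.4, 233.5])]
side green [(474, [246, 189, 23, 28], [257.2, 203.1]), (11, [230, 232, 4, 4], [231.5, 233.4])]
top orange [(67, [191, 156, 20, 19], [204.3, 168.1]), (42, [285, 210, 22, 11], [294.0, 217.0])]
top red [(41, [207, 209, 8, 7], [210.5, 212.2])]
top yellow [(66, [246, 207, 15, 14], [252.8, 213.2])]
top green [(226, [285, 196, 24, 23], [293.7, 208.8]), (9, [245, 198, 4, 3], [246.7, 198.9])]
```

View pics/c2.png

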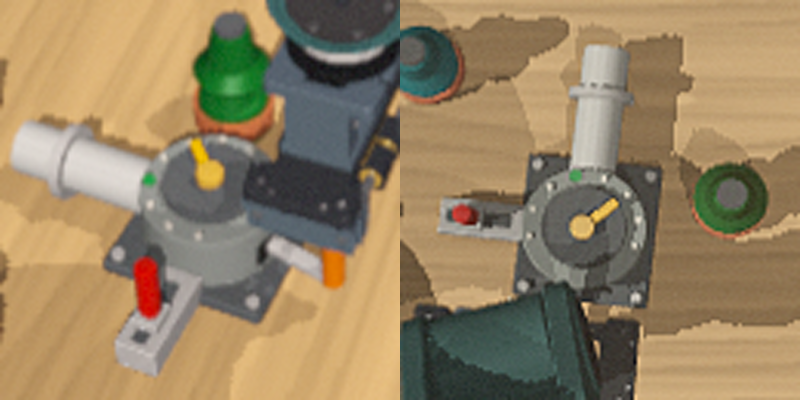

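```bash
python3 - <<'E'
from h import *
p=np.array([.4776,.1531,.0699])
for q in (p,p-[0,0,.008],p+[0,0,.049],[.4825,.15,.088],[.4825,.15,.04]): 
    s=proj("side",q)[0]; print(s,(s-[185,180])*[3.2,3.33])
print(-C["side"]["R"].T@C["side"]["t"])
from rig import capture
cv2.imwrite("pics/s3.png",cv2.resize(capture("side")[170:330,220:400],(720,640)[:2] and (675,600),interpolation=cv2.INTER_CUBIC)[:,:,::-1])
E
```

```text
[290.37071051 255.30105182] [337.18627365 250.75250254]
[290.3500582 257.5090249] [337.12018624 258.10505291]
[290.49882913 241.29079031] [337.59625321 204.09833172]
[288.77764219 248.79984534] [332.08845501 229.10348498]
[288.70132405 262.02690821] [331.84423696 273.14960435]
[0.26310911 0.89411419 0.97251618]
```

View pics/s3.png

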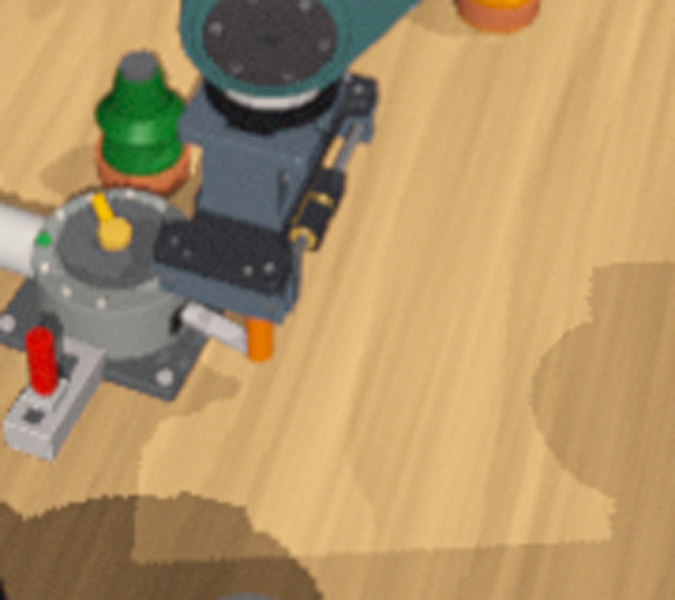

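```bash
python3 - <<'E'
from h import *
for z in(.10,.119,.14,.16,.18,.2,.22):
    print(z,proj("side",[[.446,.242,z],[.522,.242,z]]).round(0).tolist(),proj("top",[[.434,.064,z],[.51,.064,z]]).round(0).tolist())
# post pixel rays at heights
for z in(.03,.04,.05,.064): print(z,plane("side",(289,267),z).round(3),plane("side",(289,255),z).round(3))
print(proj("side",[[.478-.016,.153+.0135,.062],[.478+.016,.153+.0135,.062],[.478-.016,.153-.0135,.062],[.478+.016,.153-.0135,.062]]).round(1))
E
```

```text
0.1 [[293.0, 279.0], [260.0, 271.0]] [[267.0, 276.0], [267.0, 247.0]]
0.119 [[293.0, 274.0], [259.0, 266.0]] [[267.0, 277.0], [267.0, 247.0]]
0.14 [[293.0, 268.0], [259.0, 260.0]] [[267.0, 277.0], [267.0, 247.0]]
0.16 [[293.0, 262.0], [259.0, 254.0]] [[266.0, 277.0], [267.0, 247.0]]
0.18 [[293.0, 255.0], [258.0, 247.0]] [[266.0, 278.0], [266.0, 247.0]]
0.2 [[293.0, 249.0], [258.0, 241.0]] [[266.0, 278.0], [266.0, 247.0]]
0.22 [[293.0, 242.0], [257.0, 234.0]] [[266.0, 279.0], [266.0, 247.0]]
0.03 [[0.48  0.157 0.03 ]] [[0.491 0.12  0.03 ]]
0.04 [[0.477 0.164 0.04 ]] [[0.488 0.129 0.04 ]]
0.05 [[0.475 0.172 0.05 ]] [[0.486 0.137 0.05 ]]
0.064 [[0.472 0.183 0.064]] [[0.482 0.148 0.064]]
[[295.1 263.2]
 [282.  260.1]
 [298.3 254.7]
 [285.4 251.8]]
```

Neither force nor image shows the post moving yet; its bottom edge is still at side row 267. I keep going gently.

carry_out(
  targets=[
    [0, 0, 0, 0, 0.001, 0, 1],
    [0, 0, 0, 0, 0.001, 0, 1],
    [0, 0, 0, 0, 0.001, 0, 1],
    [0, 0, 0, 0, 0.001, 0, 1],
    [0, 0, 0, 0, 0.001, 0, 1],
  ],
)

```text
t: 7.35
eef_pos: [0.4771, 0.1481, 0.0698]
tcp_rot: [[0.998, -0.07, -0.0], [-0.07, -0.998, -0.0], [-0.0, 0.0, -1.0]]
wrist_force: [-0.4, 0.7, 0.2]
opening: 0.0001
```

```bash
cat > q.py <<'E'
from m import *
from rig import capture,status
s=status.state(); print(s["t"],s["eef_pos"].round(4),s["wrist_force"].round(2),s["wrist_torque"].round(3))
im=capture("side"); np.save("pics/q.npy",im)
print([b for b in blobs(im,"side","orange",(270,235,310,285))]); print(blobs(im,"side","yellow",(235,215,265,245)))
E
python3 q.py; python3 -c "
import numpy as np,cv2
a=np.load('pics/side0.npy')[235:280,265:315];b=np.load('pics/q.npy')[235:280,265:315]
cv2.imwrite('pics/c3.png',cv2.resize(np.hstack([a,b]),(800,360),interpolation=cv2.INTER_NEAREST)[:,:,::-1])"
```

```text
7.35 [0.4771 0.1481 0.0698] [-0.36  0.67  0.23] [ 0.018  0.004 -0.04 ]
[(101, [284, 253, 9, 14], [288.7, 259.2])]
[(98, [244, 221, 11, 16], [248.9, 229.6])]
```

View pics/c3.png

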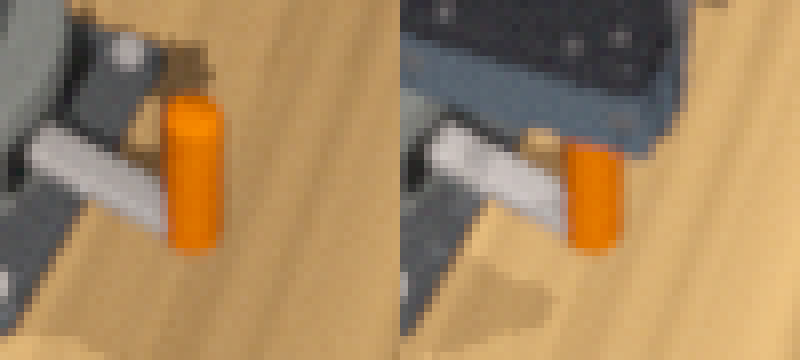

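carry_out(
  targets=[
    [0, 0, 0, 0, -0.005, 0, 1],
    [0, 0, 0, 0, -0.015, 0, 1],
    [0, 0, 0, 0, -0.02, 0, 1],
    [0, 0, 0, 0, -0.015, 0, 1],
    [0, 0, 0, 0, -0.007, 0, 1],
  ],
)

```text
t: 7.9
eef_pos: [0.4816, 0.2118, 0.0699]
tcp_rot: [[0.998, -0.069, 0.0], [-0.069, -0.998, 0.0], [0.0, -0.0, -1.0]]
wrist_force: [-0.4, 0.2, -0.4]
opening: 0.0004
```

```bash
python3 - <<'E'
from h import *
from rig import status,bot
s=status.state(); print(s["joints"].round(3),s["eef_pos"],s["opening"],[a for a in dir(bot) if a[0]!="_"])
p=s["eef_pos"]
for n in("side",): print(proj(n,[p+[dx,dy,dz] for dx in(-.016,.016) for dy in(-.0135,.0135) for dz in(-.008,)]).round(1))
E
python3 see.py c4
```

```text
[0.37  0.304 2.131 0.    0.707 2.01 ] [0.48164905 0.2118318  0.069862  ] 0.00044783605803001803 ['Unreachable', 'tip_extent']
[[289.7 273.1]
 [286.3 282.1]
 [276.4 269.9]
 [272.8 278.8]]
7.9 [0.4816 0.2118 0.0699] [-0.43  0.24 -0.44]
side orange [(65, [245, 206, 13, 14], [249.1, 215.4]), (18, [291, 256, 3, 10], [291.7, 260.4]), (7, [227, 264, 1, 7], [227.0, 267.0])]
side red [(123, [227, 257, 9, 18], [230.7, 265.5])]
side yellow [(99, [244, 221, 11, 16], [248.9, 229.6]), (11, [293, 240, 6, 4], [295.8, 241.5]), (19, [287, 250, 8, 6], [290.9, 251.7])]
side green [(301, [246, 189, 17, 28], [253.6, 203.8]), (12, [230, 232, 4, 4], [231.5, 233.5])]
top orange [(67, [191, 155, 20, 20], [204.4, 167.9]), (36, [285, 210, 22, 11], [293.8, 216.6])]
top red [(41, [207, 209, 8, 7], [210.5, 212.2])]
top yellow [(68, [245, 207, 16, 14], [252.5, 213.3])]
top green [(189, [285, 196, 23, 23], [292.6, 208.0]), (9, [245, 198, 4, 3], [246.7, 198.9])]
```

View pics/c4.png

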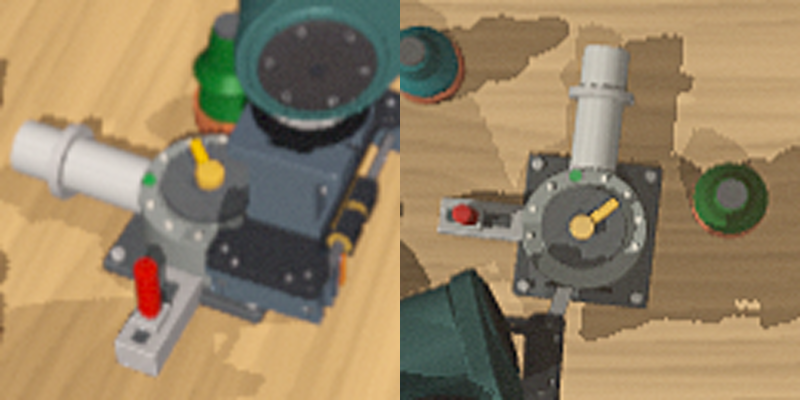

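Pixel rows where fingers should hang below the body show only wood, so I can't see them past the body. I turn the tool 90° so the body no longer hides them and the push is along the tool's x.

carry_out(
  targets=[
    [0, 0, -8, 0, 0, 0, 1],
    [0, 0, -8, 0, 0, 0, 1],
    [0, 0, -8, 0, 0, 0, 1],
    [0, 0, -8, 0, 0, 0, 1],
    [0, 0, -8, 0, 0, 0, 1],
  ],
)

```text
t: 8.5
eef_pos: [0.4814, 0.2095, 0.0698]
tcp_rot: [[0.806, 0.592, -0.0], [0.592, -0.806, -0.0], [-0.0, -0.0, -1.0]]
wrist_force: [-1.4, 0.9, 0.2]
opening: 0.0005
```

carry_out(
  targets=[
    [0, 0, -8, 0, 0, 0, 1],
    [0, 0, -8, 0, 0, 0, 1],
    [0, 0, -8, 0, 0, 0, 1],
    [0, 0, -8, 0, 0, 0, 1],
    [0, 0, -8, 0, 0, 0, 1],
  ],
)

```text
t: 9.0
eef_pos: [0.4814, 0.2095, 0.0698]
tcp_rot: [[0.237, 0.971, -0.0], [0.971, -0.237, -0.0], [-0.0, -0.0, -1.0]]
wrist_force: [-0.3, 0.4, -0.3]
opening: 0.0004
```

carry_out(
  targets=[
    [0, 0, -8, 0, 0, 0, 1],
    [0, 0, -2, 0, 0, 0, 1],
    [0, 0, 0, 0, 0, 0, 1],
    [0, 0, 0, 0, 0, 0, 1],
    [0, 0, 0, 0, 0, 0, 1],
  ],
)

```text
t: 9.5
eef_pos: [0.4815, 0.2098, 0.0698]
tcp_rot: [[0.072, 0.997, -0.0], [0.997, -0.072, -0.0], [-0.0, -0.0, -1.0]]
wrist_force: [-0.7, 0.0, -0.2]
opening: 0.0005
```

```bash
python3 - <<'E'
from h import *
from rig import status,capture
s=status.state(); p=s["eef_pos"]; print(p)
im=capture("side")
q=proj("side",[p,p-[0,0,.008],p+[0,0,.071]]); print(q)
o=cv2.resize(im[170:330,200:380],(675,600),interpolation=cv2.INTER_CUBIC)
for a in q: cv2.circle(o,tuple(((a-[200,170])*3.75).astype(int).tolist()),3,(255,0,255),-1)
cv2.imwrite("pics/c5.png",o[:,:,::-1])
E
```

```text
[0.48151639 0.20984768 0.06983716]
[[281.6040855  273.10083559]
 [281.62585228 275.28622133]
 [281.39770322 252.67823648]]
```

View pics/c5.png

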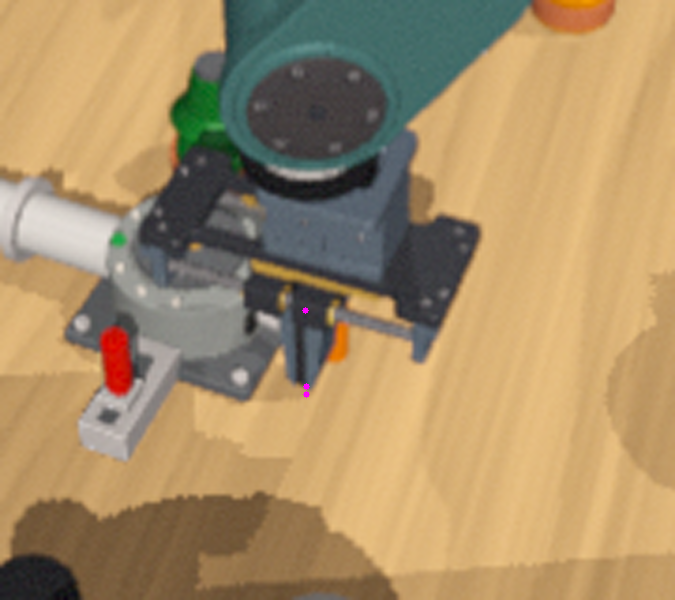

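The fingers are now visible. Their tip is at about side pixel (280,273), roughly 8 px (about 25–30 mm) higher than the stated tip extent implies. So they passed above the 88 mm post, which explains why nothing touched. I lower 22 mm and try again.

carry_out(
  targets=[
    [0, 0, 0, 0, 0, 0.007, 1],
    [0, 0, 0, 0, 0, 0.008, 1],
    [0, 0, 0, 0, 0, 0.007, 1],
    [0, 0, 0, 0, 0, 0, 1],
    [0, 0, 0, 0, 0, 0, 1],
  ],
)

```text
t: 10.05
eef_pos: [0.4813, 0.2099, 0.0475]
tcp_rot: [[0.07, 0.998, -0.001], [0.998, -0.07, -0.0], [-0.0, -0.001, -1.0]]
wrist_force: [0.6, -0.3, 0.4]
opening: 0.0002
```

carry_out(
  targets=[
    [0, 0, 0, -0.008, 0, 0, 1],
    [0, 0, 0, -0.008, 0, 0, 1],
    [0, 0, 0, -0.006, 0, 0, 1],
    [0, 0, 0, -0.004, 0, 0, 1],
    [0, 0, 0, -0.002, 0, 0, 1],
  ],
)

```text
t: 10.55
eef_pos: [0.4796, 0.1815, 0.048]
tcp_rot: [[0.071, 0.997, 0.0], [0.997, -0.071, 0.0], [0.0, 0.0, -1.0]]
wrist_force: [0.0, -0.2, -0.3]
opening: 0.0003
```

carry_out(
  targets=[
    [0, 0, 0, -0.002, 0, 0, 1],
    [0, 0, 0, -0.002, 0, 0, 1],
    [0, 0, 0, -0.002, 0, 0, 1],
    [0, 0, 0, -0.002, 0, 0, 1],
    [0, 0, 0, -0.002, 0, 0, 1],
  ],
)

```text
t: 11.05
eef_pos: [0.4787, 0.172, 0.0478]
tcp_rot: [[0.07, 0.998, -0.0], [0.998, -0.07, 0.0], [-0.0, -0.0, -1.0]]
wrist_force: [-1.7, 2.2, -0.0]
opening: 0.0004
```

carry_out(
  targets=[
    [0, 0, 0, -0.001, 0, 0, 1],
    [0, 0, 0, -0.001, 0, 0, 1],
    [0, 0, 0, -0.001, 0, 0, 1],
    [0, 0, 0, -0.001, 0, 0, 1],
    [0, 0, 0, -0.001, 0, 0, 1],
  ],
)

```text
t: 11.55
eef_pos: [0.4785, 0.1671, 0.0478]
tcp_rot: [[0.07, 0.998, 0.0], [0.998, -0.07, 0.0], [0.0, 0.0, -1.0]]
wrist_force: [-1.3, 2.2, 0.5]
opening: 0.0
```

```bash
python3 q.py; python3 - <<'E'
from h import *
im=np.load("pics/q.npy"); a=np.load("pics/side0.npy")
cv2.imwrite("pics/c6.png",cv2.resize(np.hstack([a[215:285,235:310],im[215:285,235:310]]),(800,373),interpolation=cv2.INTER_CUBIC)[:,:,::-1])
E
```

```text
11.55 [0.4785 0.1671 0.0478] [-1.34  2.23  0.47] [0.374 0.128 0.006]
[(20, [292, 256, 4, 8], [293.8, 260.0])]
[(13, [244, 221, 3, 6], [245.3, 223.3]), (10, [246, 232, 3, 4], [247.2, 233.3])]
```

View pics/c6.png

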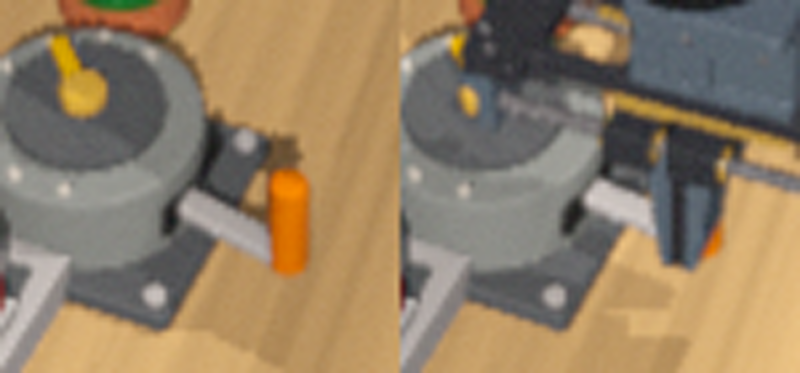

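The finger is on the post now, with contact from TCP y ≈ 0.174 and a 2.5 N spring force. I push on to 28 mm of travel, which is still short of any stop.

carry_out(
  targets=[
    [0, 0, 0, -0.0015, 0, 0, 1],
    [0, 0, 0, -0.0015, 0, 0, 1],
    [0, 0, 0, -0.0015, 0, 0, 1],
    [0, 0, 0, -0.0015, 0, 0, 1],
    [0, 0, 0, -0.001, 0, 0, 1],
  ],
)

```text
t: 12.1
eef_pos: [0.4777, 0.1602, 0.0478]
tcp_rot: [[0.07, 0.998, -0.001], [0.998, -0.07, 0.0], [0.0, -0.001, -1.0]]
wrist_force: [-3.4, 5.6, 0.2]
opening: 0.0001
```

carry_out(
  targets=[
    [0, 0, 0, -0.0015, 0, 0, 1],
    [0, 0, 0, -0.0015, 0, 0, 1],
    [0, 0, 0, -0.0015, 0, 0, 1],
    [0, 0, 0, -0.0015, 0, 0, 1],
    [0, 0, 0, -0.001, 0, 0, 1],
  ],
)

```text
t: 12.6
eef_pos: [0.4773, 0.1531, 0.0477]
tcp_rot: [[0.07, 0.998, -0.0], [0.998, -0.07, 0.0], [0.0, -0.0, -1.0]]
wrist_force: [-3.0, 3.4, -0.3]
opening: 0.0008
```

carry_out(
  targets=[
    [0, 0, 0, -0.001, 0, 0, 1],
    [0, 0, 0, -0.001, 0, 0, 1],
    [0, 0, 0, -0.001, 0, 0, 1],
    [0, 0, 0, -0.001, 0, 0, 1],
    [0, 0, 0, -0.001, 0, 0, 1],
  ],
)

```text
t: 13.1
eef_pos: [0.4771, 0.1481, 0.0478]
tcp_rot: [[0.07, 0.998, -0.0], [0.998, -0.07, -0.0], [-0.0, -0.0, -1.0]]
wrist_force: [-1.7, 3.7, -0.2]
opening: 0.0005
```

```bash
cat > p.py <<'E'
from m import *
from rig import capture,status
s=status.state(); im=capture("top"); np.save("pics/qt.npy",im)
print(s["t"].round(2) if hasattr(s["t"],"round") else s["t"],s["eef_pos"].round(4),s["wrist_force"].round(2))
A=np.array([.5915,.1150]); x0,y0,x1,y1=(236,196,268,234)
m=cv2.inRange(cv2.cvtColor(im,cv2.COLOR_RGB2HSV)[y0:y1,x0:x1],np.array((18,130,90)),np.array((32,255,255)))
v,u=np.nonzero(m); P=plane("top",np.c_[u+x0,v+y0],.076)[:,:2]-A; r=np.hypot(*P.T); k=(r>.012)&(r<.042)
d=P[k].mean(0); print("pointer rel deg",k.sum(),np.degrees(np.arctan2(d[1],d[0]))+6.5)
E
python3 p.py
```

```text
13.1 [0.4771 0.1481 0.0478] [-1.7   3.68 -0.22]
pointer rel deg 36 -35.06295352338534
```

carry_out(
  targets=[
    [0, 0, 0, -0.001, 0, 0, 1],
    [0, 0, 0, -0.001, 0, 0, 1],
    [0, 0, 0, -0.001, 0, 0, 1],
    [0, 0, 0, -0.0005, 0, 0, 1],
    [0, 0, 0, -0.0005, 0, 0, 1],
  ],
)

```text
t: 13.65
eef_pos: [0.4769, 0.1441, 0.0479]
tcp_rot: [[0.07, 0.998, 0.0], [0.998, -0.07, -0.0], [-0.0, 0.0, -1.0]]
wrist_force: [-2.1, 3.1, -0.2]
opening: 0.0006
```

```bash
python3 p.py
```

```text
13.65 [0.4769 0.1441 0.0479] [-2.06  3.11 -0.24]
pointer rel deg 36 -31.23965977818655
```

carry_out(
  targets=[
    [0, 0, 0, -0.0004, 0, 0, 1],
    [0, 0, 0, -0.0004, 0, 0, 1],
    [0, 0, 0, -0.0004, 0, 0, 1],
    [0, 0, 0, -0.0004, 0, 0, 1],
    [0, 0, 0, -0.0004, 0, 0, 1],
  ],
)

```text
t: 14.2
eef_pos: [0.4768, 0.1421, 0.0479]
tcp_rot: [[0.07, 0.998, 0.0], [0.998, -0.07, -0.0], [-0.0, 0.0, -1.0]]
wrist_force: [-1.2, 3.9, -0.6]
opening: 0.0006
```

```bash
python3 p.py
```

```text
14.2 [0.4768 0.1421 0.0479] [-1.22  3.92 -0.58]
pointer rel deg 37 -31.121667514763438
```

carry_out(
  targets=[
    [0, 0, 0, -0.0004, 0, 0, 1],
    [0, 0, 0, -0.0004, 0, 0, 1],
    [0, 0, 0, -0.0004, 0, 0, 1],
    [0, 0, 0, -0.0004, 0, 0, 1],
    [0, 0, 0, -0.0002, 0, 0, 1],
  ],
)

```text
t: 14.75
eef_pos: [0.4766, 0.1403, 0.0478]
tcp_rot: [[0.07, 0.998, -0.0], [0.998, -0.07, 0.0], [0.0, -0.0, -1.0]]
wrist_force: [-0.9, 2.3, 0.2]
opening: 0.0005
```

```bash
python3 p.py
```

```text
14.75 [0.4766 0.1403 0.0478] [-0.9   2.28  0.24]
pointer rel deg 36 -30.22093283168673
```

carry_out(
  targets=[
    [0, 0, 0, -0.0004, 0, 0, 1],
    [0, 0, 0, -0.0004, 0, 0, 1],
    [0, 0, 0, -0.0004, 0, 0, 1],
    [0, 0, 0, -0.0004, 0, 0, 1],
    [0, 0, 0, -0.0002, 0, 0, 1],
  ],
)

```text
t: 15.3
eef_pos: [0.4765, 0.1385, 0.0478]
tcp_rot: [[0.07, 0.998, 0.0], [0.998, -0.07, -0.0], [-0.0, 0.0, -1.0]]
wrist_force: [-1.9, 3.2, 0.1]
opening: 0.0005
```

```bash
python3 p.py
```

```text
15.3 [0.4765 0.1385 0.0478] [-1.92  3.25  0.14]
pointer rel deg 35 -29.32347138138673
```

carry_out(
  targets=[
    [0, 0, 0, -0.0004, 0, 0, 1],
    [0, 0, 0, -0.0004, 0, 0, 1],
    [0, 0, 0, -0.0004, 0, 0, 1],
    [0, 0, 0, -0.0004, 0, 0, 1],
    [0, 0, 0, -0.0002, 0, 0, 1],
  ],
)

```text
t: 15.85
eef_pos: [0.4764, 0.1368, 0.0479]
tcp_rot: [[0.07, 0.998, 0.0], [0.998, -0.07, 0.0], [0.0, 0.0, -1.0]]
wrist_force: [-0.2, 2.3, 0.6]
opening: 0.0001
```

```bash
python3 p.py
```

```text
15.85 [0.4764 0.1368 0.0479] [-0.21  2.35  0.61]
pointer rel deg 36 -27.850964505126022
```

carry_out(
  targets=[
    [0, 0, 0, -0.0004, 0, 0, 1],
    [0, 0, 0, -0.0004, 0, 0, 1],
    [0, 0, 0, -0.0004, 0, 0, 1],
    [0, 0, 0, -0.0004, 0, 0, 1],
    [0, 0, 0, -0.0002, 0, 0, 1],
  ],
)

```text
t: 16.4
eef_pos: [0.4764, 0.135, 0.0479]
tcp_rot: [[0.07, 0.998, 0.0], [0.998, -0.07, 0.0], [0.0, 0.0, -1.0]]
wrist_force: [0.7, 1.9, -0.4]
opening: 0.0001
```

```bash
python3 p.py
```

```text
16.4 [0.4764 0.135  0.0479] [ 0.68  1.86 -0.37]
pointer rel deg 36 -26.6490772685989
```

carry_out(
  targets=[
    [0, 0, 0, -0.0004, 0, 0, 1],
    [0, 0, 0, -0.0004, 0, 0, 1],
    [0, 0, 0, -0.0004, 0, 0, 1],
    [0, 0, 0, -0.0004, 0, 0, 1],
    [0, 0, 0, -0.0002, 0, 0, 1],
  ],
)

```text
t: 16.95
eef_pos: [0.4763, 0.1332, 0.0479]
tcp_rot: [[0.07, 0.998, 0.0], [0.998, -0.07, 0.0], [0.0, 0.0, -1.0]]
wrist_force: [3.2, 4.0, -1.5]
opening: 0.0007
```

```bash
python3 p.py
```

```text
16.95 [0.4763 0.1332 0.0479] [ 3.15  3.99 -1.51]
pointer rel deg 37 -13.67363845565676
```

It clicked: the pointer jumped to about -14°, with force just starting to rise. I release it and let the lever return.

carry_out(
  targets=[
    [0, 0, 0, 0.006, 0, 0, 1],
    [0, 0, 0, 0.012, 0, 0, 1],
    [0, 0, 0, 0.012, 0, 0, 1],
    [0, 0, 0, 0.012, 0, 0, 1],
    [0, 0, 0, 0.01, 0, 0, 1],
  ],
)

```text
t: 17.5
eef_pos: [0.4797, 0.1864, 0.0478]
tcp_rot: [[0.07, 0.998, -0.0], [0.998, -0.07, -0.0], [-0.0, -0.0, -1.0]]
wrist_force: [-0.0, -0.5, -0.2]
opening: 0.0
```

carry_out(
  targets=[
    [0, 0, 0, 0, 0, 0, 1],
    [0, 0, 0, 0, 0, 0, 1],
    [0, 0, 0, 0, 0, 0, 1],
    [0, 0, 0, 0, 0, 0, 1],
    [0, 0, 0, 0, 0, 0, 1],
  ],
)

```text
t: 18.0
eef_pos: [0.4797, 0.1848, 0.0478]
tcp_rot: [[0.071, 0.997, -0.0], [0.997, -0.071, -0.0], [-0.0, -0.0, -1.0]]
wrist_force: [0.2, 0.3, 0.1]
opening: 0.0002
```

```bash
python3 p.py; python3 q.py
```

```text
18.0 [0.4797 0.1848 0.0478] [0.2  0.3  0.05]
pointer rel deg 35 -13.668992998907306
18.05 [0.4798 0.1848 0.0479] [0.25 0.32 0.49] [-0.072 -0.096 -0.015]
[(11, [290, 262, 3, 5], [291.1, 264.3])]
[(24, [238, 224, 6, 6], [240.7, 226.7])]
```

Fourth notch, and the lever is back. Second stroke, same line.

carry_out(
  targets=[
    [0, 0, 0, -0.0025, 0, 0, 1],
    [0, 0, 0, -0.0025, 0, 0, 1],
    [0, 0, 0, -0.002, 0, 0, 1],
    [0, 0, 0, -0.0015, 0, 0, 1],
    [0, 0, 0, -0.0015, 0, 0, 1],
  ],
)

```text
t: 18.6
eef_pos: [0.4789, 0.175, 0.0478]
tcp_rot: [[0.07, 0.998, -0.0], [0.998, -0.07, 0.0], [0.0, -0.0, -1.0]]
wrist_force: [-2.2, 1.4, 0.2]
opening: 0.0004
```

carry_out(
  targets=[
    [0, 0, 0, -0.0015, 0, 0, 1],
    [0, 0, 0, -0.0015, 0, 0, 1],
    [0, 0, 0, -0.0015, 0, 0, 1],
    [0, 0, 0, -0.0015, 0, 0, 1],
    [0, 0, 0, -0.0015, 0, 0, 1],
  ],
)

```text
t: 19.1
eef_pos: [0.4785, 0.1675, 0.0478]
tcp_rot: [[0.07, 0.998, -0.0], [0.998, -0.07, 0.0], [0.0, -0.0, -1.0]]
wrist_force: [-0.9, 2.5, 0.7]
opening: 0.0005
```

carry_out(
  targets=[
    [0, 0, 0, -0.0015, 0, 0, 1],
    [0, 0, 0, -0.0015, 0, 0, 1],
    [0, 0, 0, -0.0015, 0, 0, 1],
    [0, 0, 0, -0.0015, 0, 0, 1],
    [0, 0, 0, -0.0015, 0, 0, 1],
  ],
)

```text
t: 19.6
eef_pos: [0.4777, 0.1602, 0.0478]
tcp_rot: [[0.071, 0.998, -0.001], [0.998, -0.071, 0.0], [0.0, -0.001, -1.0]]
wrist_force: [-3.3, 4.8, 0.8]
opening: 0.0004
```

carry_out(
  targets=[
    [0, 0, 0, -0.0015, 0, 0, 1],
    [0, 0, 0, -0.0015, 0, 0, 1],
    [0, 0, 0, -0.0015, 0, 0, 1],
    [0, 0, 0, -0.0015, 0, 0, 1],
    [0, 0, 0, -0.001, 0, 0, 1],
  ],
)

```text
t: 20.1
eef_pos: [0.4773, 0.1531, 0.0478]
tcp_rot: [[0.07, 0.998, -0.0], [0.998, -0.07, 0.0], [0.0, -0.0, -1.0]]
wrist_force: [-2.0, 4.1, -0.1]
opening: 0.0001
```

carry_out(
  targets=[
    [0, 0, 0, -0.0015, 0, 0, 1],
    [0, 0, 0, -0.0015, 0, 0, 1],
    [0, 0, 0, -0.0015, 0, 0, 1],
    [0, 0, 0, -0.001, 0, 0, 1],
    [0, 0, 0, -0.001, 0, 0, 1],
  ],
)

```text
t: 20.6
eef_pos: [0.4771, 0.1465, 0.0478]
tcp_rot: [[0.07, 0.998, 0.0], [0.998, -0.07, -0.0], [-0.0, 0.0, -1.0]]
wrist_force: [-2.3, 3.0, -0.6]
opening: -0.0001
```

```bash
python3 p.py
```

```text
20.6 [0.4771 0.1465 0.0478] [-2.26  2.97 -0.6 ]
pointer rel deg 34 -4.69471373498561
```

carry_out(
  targets=[
    [0, 0, 0, -0.0006, 0, 0, 1],
    [0, 0, 0, -0.0006, 0, 0, 1],
    [0, 0, 0, -0.0006, 0, 0, 1],
    [0, 0, 0, -0.0006, 0, 0, 1],
    [0, 0, 0, -0.0006, 0, 0, 1],
  ],
)

```text
t: 21.15
eef_pos: [0.4768, 0.1436, 0.0478]
tcp_rot: [[0.07, 0.998, -0.0], [0.998, -0.07, -0.0], [-0.0, -0.0, -1.0]]
wrist_force: [-2.0, 3.9, -1.6]
opening: 0.0001
```

```bash
python3 p.py
```

```text
21.15 [0.4768 0.1436 0.0478] [-2.02  3.91 -1.64]
pointer rel deg 34 -2.9120695001163828
```

carry_out(
  targets=[
    [0, 0, 0, -0.0005, 0, 0, 1],
    [0, 0, 0, -0.0005, 0, 0, 1],
    [0, 0, 0, -0.0005, 0, 0, 1],
    [0, 0, 0, -0.0005, 0, 0, 1],
    [0, 0, 0, -0.0005, 0, 0, 1],
  ],
)

```text
t: 21.7
eef_pos: [0.4767, 0.1412, 0.0479]
tcp_rot: [[0.07, 0.998, 0.0], [0.998, -0.07, 0.0], [0.0, 0.0, -1.0]]
wrist_force: [-2.7, 2.9, 0.1]
opening: 0.0007
```

```bash
python3 p.py
```

```text
21.7 [0.4767 0.1412 0.0479] [-2.66  2.85  0.09]
pointer rel deg 34 -2.2808036451417095
```

carry_out(
  targets=[
    [0, 0, 0, -0.0005, 0, 0, 1],
    [0, 0, 0, -0.0005, 0, 0, 1],
    [0, 0, 0, -0.0005, 0, 0, 1],
    [0, 0, 0, -0.0005, 0, 0, 1],
    [0, 0, 0, -0.0005, 0, 0, 1],
  ],
)

```text
t: 22.25
eef_pos: [0.4765, 0.1386, 0.0478]
tcp_rot: [[0.07, 0.998, 0.0], [0.998, -0.07, 0.0], [0.0, 0.0, -1.0]]
wrist_force: [-1.3, 1.9, -1.0]
opening: 0.0002
```

```bash
python3 p.py
```

```text
22.25 [0.4765 0.1386 0.0478] [-1.25  1.85 -0.98]
pointer rel deg 35 -0.7520569670579755
```

carry_out(
  targets=[
    [0, 0, 0, -0.0005, 0, 0, 1],
    [0, 0, 0, -0.0005, 0, 0, 1],
    [0, 0, 0, -0.0004, 0, 0, 1],
    [0, 0, 0, -0.0004, 0, 0, 1],
    [0, 0, 0, -0.0004, 0, 0, 1],
  ],
)

```text
t: 22.8
eef_pos: [0.4764, 0.1365, 0.0479]
tcp_rot: [[0.07, 0.998, 0.0], [0.998, -0.07, 0.0], [0.0, 0.0, -1.0]]
wrist_force: [0.1, 2.1, -0.7]
opening: 0.0004
```

```bash
python3 p.py
```

```text
22.8 [0.4764 0.1365 0.0479] [ 0.12  2.08 -0.72]
pointer rel deg 35 0.4307601386012978
```

carry_out(
  targets=[
    [0, 0, 0, -0.0004, 0, 0, 1],
    [0, 0, 0, -0.0004, 0, 0, 1],
    [0, 0, 0, -0.0004, 0, 0, 1],
    [0, 0, 0, -0.0003, 0, 0, 1],
    [0, 0, 0, -0.0003, 0, 0, 1],
  ],
)

```text
t: 23.35
eef_pos: [0.4763, 0.1347, 0.0479]
tcp_rot: [[0.07, 0.998, 0.0], [0.998, -0.07, 0.0], [0.0, 0.0, -1.0]]
wrist_force: [0.5, 1.1, -0.5]
opening: 0.0006
```

```bash
python3 p.py
```

```text
23.35 [0.4763 0.1347 0.0479] [ 0.48  1.14 -0.49]
pointer rel deg 35 2.3026577945573763
```

carry_out(
  targets=[
    [0, 0, 0, -0.0003, 0, 0, 1],
    [0, 0, 0, -0.0003, 0, 0, 1],
    [0, 0, 0, -0.0003, 0, 0, 1],
    [0, 0, 0, -0.0003, 0, 0, 1],
    [0, 0, 0, -0.0002, 0, 0, 1],
  ],
)

```text
t: 23.9
eef_pos: [0.4763, 0.1334, 0.0479]
tcp_rot: [[0.07, 0.998, 0.0], [0.998, -0.07, 0.0], [0.0, 0.0, -1.0]]
wrist_force: [1.9, 2.2, -0.6]
opening: 0.0007
```

```bash
python3 p.py
```

```text
23.9 [0.4763 0.1334 0.0479] [ 1.92  2.15 -0.64]
pointer rel deg 34 14.88755228640953
```

Second click: the pointer is at +14.9°, and the green mark is at 15°. I release, lift clear and move round to the outer side of the lock.

carry_out(
  targets=[
    [0, 0, 0, 0.006, 0, 0, 1],
    [0, 0, 0, 0.012, 0, 0, 1],
    [0, 0, 0, 0.012, 0, 0, 1],
    [0, 0, 0, 0.012, 0, 0, 1],
    [0, 0, 0, 0.012, 0, 0, 1],
  ],
)

```text
t: 24.45
eef_pos: [0.4799, 0.1885, 0.0478]
tcp_rot: [[0.07, 0.998, -0.0], [0.998, -0.07, -0.0], [-0.0, -0.0, -1.0]]
wrist_force: [-0.2, -0.4, -0.6]
opening: 0.0005
```

carry_out(
  targets=[
    [0, 0, 0, 0, 0, -0.01, 1],
    [0, 0, 0, 0, 0, -0.02, 1],
    [0, 0, 0, 0, 0, -0.02, 1],
    [0, 0, 0, 0, 0, -0.02, 1],
    [0, 0, 0, 0, 0, -0.01, 1],
  ],
)

```text
t: 24.95
eef_pos: [0.4805, 0.1873, 0.1299]
tcp_rot: [[0.07, 0.998, 0.002], [0.998, -0.07, 0.001], [0.001, 0.002, -1.0]]
wrist_force: [0.5, -0.7, 0.3]
opening: 0.0002
```

carry_out(
  targets=[
    [0, 0, 0, 0.016, 0.025, 0, 1],
    [0, 0, 0, 0.016, 0.025, 0, 1],
    [0, 0, 0, 0.016, 0.025, 0, 1],
    [0, 0, 0, 0.016, 0.025, 0, 1],
    [0, 0, 0, 0.014, 0.022, 0, 1],
  ],
)

```text
t: 25.45
eef_pos: [0.6081, 0.2569, 0.1277]
tcp_rot: [[0.07, 0.998, -0.0], [0.998, -0.07, -0.0], [-0.0, -0.0, -1.0]]
wrist_force: [-0.2, 0.0, -0.3]
opening: 0.0006
```

```bash
python3 p.py; python3 q.py; python3 - <<'E'
from m import *
print(blobs(np.load("pics/q.npy"),"side","red",(215,245,245,285)),blobs(np.load("pics/qt.npy"),"top","red",(200,200,222,222)),blobs(np.load("pics/qt.npy"),"top","orange",(225,245,250,270)))
E
```

```text
25.45 [0.6081 0.2569 0.1277] [-0.2   0.04 -0.27]
pointer rel deg 34 14.88755228640953
25.5 [0.611  0.2583 0.1282] [-1.58 -0.54  1.14] [-0.062 -0.038  0.059]
[(139, [283, 245, 11, 22], [288.4, 256.6])]
[]
[(123, [227, 257, 9, 19], [230.7, 265.6])] [(42, [207, 209, 8, 7], [210.6, 212.2])] [(42, [232, 254, 8, 7], [235.5, 256.9])]
```

The pointer holds at green and the lever is back at its starting pixels. I lower beside the lock post.

carry_out(
  targets=[
    [0, 0, 0, 0, -0.006, 0.015, 1],
    [0, 0, 0, 0, 0, 0.02, 1],
    [0, 0, 0, 0, 0, 0.022, 1],
    [0, 0, 0, 0, 0, 0.018, 1],
    [0, 0, 0, 0, 0, 0.008, 1],
  ],
)

```text
t: 26.05
eef_pos: [0.599, 0.256, 0.0424]
tcp_rot: [[0.07, 0.998, -0.003], [0.998, -0.07, -0.001], [-0.001, -0.003, -1.0]]
wrist_force: [-0.4, -0.2, 1.0]
opening: 0.0007
```

carry_out(
  targets=[
    [0, 0, 0, -0.003, 0, 0, 1],
    [0, 0, 0, -0.002, 0, 0, 1],
    [0, 0, 0, -0.002, 0, 0, 1],
    [0, 0, 0, -0.001, 0, 0, 1],
    [0, 0, 0, -0.001, 0, 0, 1],
  ],
)

```text
t: 26.55
eef_pos: [0.6008, 0.2478, 0.0455]
tcp_rot: [[0.07, 0.998, 0.001], [0.998, -0.07, 0.0], [0.0, 0.001, -1.0]]
wrist_force: [-0.3, -0.8, -0.9]
opening: 0.0005
```

carry_out(
  targets=[
    [0, 0, 0, -0.001, 0, 0, 1],
    [0, 0, 0, -0.001, 0, 0, 1],
    [0, 0, 0, -0.001, 0, 0, 1],
    [0, 0, 0, -0.001, 0, 0, 1],
    [0, 0, 0, -0.001, 0, 0, 1],
  ],
)

```text
t: 27.05
eef_pos: [0.6002, 0.2429, 0.0449]
tcp_rot: [[0.07, 0.998, 0.0], [0.998, -0.07, 0.0], [0.0, 0.0, -1.0]]
wrist_force: [1.3, 2.0, 1.6]
opening: 0.0001
```

carry_out(
  targets=[
    [0, 0, 0, -0.001, 0, 0, 1],
    [0, 0, 0, -0.001, 0, 0, 1],
    [0, 0, 0, -0.001, 0, 0, 1],
    [0, 0, 0, -0.001, 0, 0, 1],
    [0, 0, 0, -0.001, 0, 0, 1],
  ],
)

```text
t: 27.55
eef_pos: [0.5997, 0.2378, 0.0448]
tcp_rot: [[0.07, 0.998, -0.0], [0.998, -0.07, -0.0], [-0.0, -0.0, -1.0]]
wrist_force: [0.2, 2.0, 2.2]
opening: 0.0004
```

```bash
python3 q.py; python3 - <<'E'
from h import *
a=np.load("pics/side0.npy");im=np.load("pics/q.npy")
cv2.imwrite("pics/c7.png",cv2.resize(np.hstack([a[205:300,205:305],im[205:300,205:305]]),(800,380),interpolation=cv2.INTER_CUBIC)[:,:,::-1])
E
```

```text
27.55 [0.5997 0.2378 0.0448] [0.22 1.97 2.2 ] [ 0.46  -0.074  0.039]
[(141, [285, 246, 9, 21], [288.7, 256.5])]
[(20, [251, 228, 4, 7], [252.5, 230.8])]
```

View pics/c7.png

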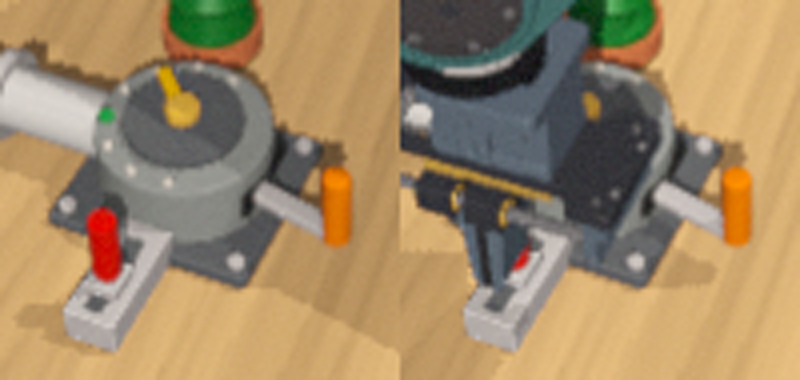

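The finger sits behind the red post and the lock is sliding at about 2–3 N; the orange lever is at rest. Home is expected at TCP y ≈ 0.2225.

carry_out(
  targets=[
    [0, 0, 0, -0.001, 0, 0, 1],
    [0, 0, 0, -0.001, 0, 0, 1],
    [0, 0, 0, -0.001, 0, 0, 1],
    [0, 0, 0, -0.001, 0, 0, 1],
    [0, 0, 0, -0.001, 0, 0, 1],
  ],
)

```text
t: 28.1
eef_pos: [0.5993, 0.2328, 0.0448]
tcp_rot: [[0.07, 0.998, -0.0], [0.998, -0.07, -0.0], [-0.0, -0.0, -1.0]]
wrist_force: [-1.0, 2.3, 0.8]
opening: 0.0005
```

carry_out(
  targets=[
    [0, 0, 0, -0.001, 0, 0, 1],
    [0, 0, 0, -0.001, 0, 0, 1],
    [0, 0, 0, -0.0008, 0, 0, 1],
    [0, 0, 0, -0.0006, 0, 0, 1],
    [0, 0, 0, -0.0004, 0, 0, 1],
  ],
)

```text
t: 28.6
eef_pos: [0.599, 0.229, 0.0447]
tcp_rot: [[0.07, 0.998, -0.0], [0.998, -0.07, -0.0], [-0.0, -0.0, -1.0]]
wrist_force: [-1.1, 2.8, -0.1]
opening: 0.0004
```

carry_out(
  targets=[
    [0, 0, 0, -0.0004, 0, 0, 1],
    [0, 0, 0, -0.0004, 0, 0, 1],
    [0, 0, 0, -0.0004, 0, 0, 1],
    [0, 0, 0, -0.0004, 0, 0, 1],
    [0, 0, 0, -0.0004, 0, 0, 1],
  ],
)

```text
t: 29.1
eef_pos: [0.599, 0.2271, 0.0448]
tcp_rot: [[0.07, 0.998, -0.0], [0.998, -0.07, -0.0], [-0.0, -0.0, -1.0]]
wrist_force: [-1.7, 1.5, -0.3]
opening: 0.0006
```

carry_out(
  targets=[
    [0, 0, 0, -0.0003, 0, 0, 1],
    [0, 0, 0, -0.0003, 0, 0, 1],
    [0, 0, 0, -0.0003, 0, 0, 1],
    [0, 0, 0, -0.0003, 0, 0, 1],
    [0, 0, 0, -0.0002, 0, 0, 1],
  ],
)

```text
t: 29.6
eef_pos: [0.5989, 0.2257, 0.0448]
tcp_rot: [[0.07, 0.998, -0.0], [0.998, -0.07, -0.0], [-0.0, -0.0, -1.0]]
wrist_force: [-1.6, 2.9, -0.9]
opening: 0.0004
```

carry_out(
  targets=[
    [0, 0, 0, -0.0002, 0, 0, 1],
    [0, 0, 0, -0.0002, 0, 0, 1],
    [0, 0, 0, -0.0002, 0, 0, 1],
    [0, 0, 0, -0.0002, 0, 0, 1],
    [0, 0, 0, -0.0002, 0, 0, 1],
  ],
)

```text
t: 30.1
eef_pos: [0.5989, 0.2249, 0.0449]
tcp_rot: [[0.07, 0.998, 0.0], [0.998, -0.07, 0.0], [0.0, 0.0, -1.0]]
wrist_force: [-1.8, 5.6, -1.6]
opening: 0.0005
```

carry_out(
  targets=[
    [0, 0, 0, -0.0001, 0, 0, 1],
    [0, 0, 0, -0.0001, 0, 0, 1],
    [0, 0, 0, -0.0001, 0, 0, 1],
    [0, 0, 0, 0, 0, 0, 1],
    [0, 0, 0, 0, 0, 0, 1],
  ],
)

```text
t: 30.6
eef_pos: [0.5988, 0.2247, 0.0449]
tcp_rot: [[0.07, 0.998, 0.0], [0.998, -0.07, 0.0], [0.0, 0.0, -1.0]]
wrist_force: [-1.9, 5.2, -0.7]
opening: 0.0002
```

carry_out(
  targets=[
    [0, 0, 0, -0.0001, 0, 0, 1],
    [0, 0, 0, -0.0001, 0, 0, 1],
    [0, 0, 0, -0.0001, 0, 0, 1],
    [0, 0, 0, -0.0001, 0, 0, 1],
    [0, 0, 0, 0, 0, 0, 1],
  ],
)

```text
t: 31.1
eef_pos: [0.5989, 0.2245, 0.0449]
tcp_rot: [[0.07, 0.998, 0.0], [0.998, -0.07, 0.001], [0.001, 0.0, -1.0]]
wrist_force: [-2.7, 8.7, -0.5]
opening: 0.0004
```

The force rises to 9 N with almost no movement, so the lock is at its stop. I back off, lift and look.

carry_out(
  targets=[
    [0, 0, 0, 0.002, 0, 0, 1],
    [0, 0, 0, 0.008, 0, 0, 1],
    [0, 0, 0, 0.01, 0, 0, 1],
    [0, 0, 0, 0.006, 0, 0, 1],
    [0, 0, 0, 0, 0, -0.01, 1],
  ],
)

```text
t: 31.6
eef_pos: [0.6, 0.2506, 0.0541]
tcp_rot: [[0.069, 0.998, -0.002], [0.998, -0.069, -0.001], [-0.001, -0.001, -1.0]]
wrist_force: [-0.0, 0.2, -0.3]
opening: 0.0006
```

carry_out(
  targets=[
    [0, 0, 0, 0, 0, -0.025, 1],
    [0, 0, 0, 0, 0, -0.035, 1],
    [0, 0, 0, 0, 0, -0.04, 1],
    [0, 0, 0, 0, 0, -0.04, 1],
    [0, 0, 0, 0, -0.02, -0.03, 1],
  ],
)

```text
t: 32.1
eef_pos: [0.5823, 0.2514, 0.2284]
tcp_rot: [[0.071, 0.997, 0.003], [0.997, -0.071, 0.001], [0.001, 0.003, -1.0]]
wrist_force: [-0.6, 0.5, 0.4]
opening: 0.0004
```

carry_out(
  targets=[
    [0, 0, 0, -0.02, -0.035, 0, 1],
    [0, 0, 0, -0.04, -0.025, 0, 1],
    [0, 0, 0, -0.045, 0, 0, 1],
    [0, 0, 0, -0.045, 0, 0, 1],
    [0, 0, 0, -0.045, 0, 0, 1],
  ],
)

```text
t: 32.6
eef_pos: [0.5066, 0.0596, 0.2258]
tcp_rot: [[0.069, 0.998, 0.001], [0.998, -0.069, -0.0], [0.0, 0.001, -1.0]]
wrist_force: [0.6, -0.3, 0.1]
opening: 0.0004
```

carry_out(
  targets=[
    [0, 0, 0, -0.045, 0, 0, 1],
    [0, 0, 0, -0.045, 0, 0, 1],
    [0, 0, 0, -0.045, 0, 0, 1],
    [0, 0, 0, -0.03, 0, 0, 1],
    [0, 0, 0, 0, 0, 0, 1],
  ],
)

```text
t: 33.1
eef_pos: [0.4953, -0.1064, 0.2256]
tcp_rot: [[0.073, 0.997, 0.001], [0.997, -0.073, -0.001], [-0.001, 0.001, -1.0]]
wrist_force: [-0.1, 0.2, -0.4]
opening: 0.0004
```

carry_out(
  targets=[
    [0, 0, 0, 0, 0, 0, 1],
    [0, 0, 0, 0, 0, 0, 1],
    [0, 0, 0, 0, 0, 0, 1],
    [0, 0, 0, 0, 0, 0, 1],
    [0, 0, 0, 0, 0, 0, 1],
  ],
)

```text
t: 33.6
eef_pos: [0.4956, -0.103, 0.2249]
tcp_rot: [[0.069, 0.998, -0.0], [0.998, -0.069, 0.0], [0.0, -0.0, -1.0]]
wrist_force: [0.4, -0.5, -0.4]
opening: 0.0003
```

```bash
python3 p.py; python3 see.py c8; python3 - <<'E'
from m import *
from rig import capture
b=blobs(capture("top"),"top","red",(200,200,230,225)); print(b)
s=blobs(capture("side"),"side","red",(215,235,255,290)); print(s)
A=np.array([.5915,.115])
for n,bb,z in(("top",b,.086),("side",s,.062)):
    if bb: X=plane(n,max(bb)[2],z)[0]; print(n,X,np.hypot(*(X[:2]-A)))
E
```

```text
33.6 [ 0.4956 -0.103   0.2249] [ 0.43 -0.5  -0.4 ]
pointer rel deg 33 15.20628791013348
33.65 [ 0.4956 -0.1031  0.2248] [-0.53  0.25  1.09]
side orange [(161, [245, 205, 26, 17], [258.2, 215.6]), (9, [211, 215, 6, 5], [213.9, 216.8]), (6, [202, 216, 5, 2], [204.0, 216.2]), (5, [218, 221, 3, 2], [219.2, 221.4]), (13, [226, 223, 9, 4], [230.2, 224.5]), (163, [284, 246, 10, 22], [288.7, 256.2]), (6, [185, 274, 1, 6], [185.0, 276.5])]
side red [(126, [231, 250, 9, 19], [235.0, 258.7])]
side yellow [(6, [266, 194, 4, 4], [267.5, 195.2]), (117, [235, 228, 20, 9], [245.8, 231.7])]
side green [(478, [246, 189, 23, 28], [257.2, 203.1]), (12, [230, 232, 4, 4], [231.5, 233.5])]
top orange [(70, [191, 154, 20, 21], [204.3, 167.9]), (36, [285, 210, 22, 10], [294.0, 216.5]), (45, [232, 254, 8, 7], [235.3, 256.8])]
top red [(40, [215, 210, 9, 7], [218.8, 213.1])]
top yellow [(79, [245, 203, 8, 18], [248.3, 212.5])]
top green [(190, [285, 196, 20, 23], [292.1, 208.3]), (9, [245, 198, 4, 3], [246.7, 198.9])]
[(38, [215, 210, 8, 7], [218.7, 212.9])]
[(126, [231, 250, 9, 19], [235.0, 258.7])]
top [0.60080911 0.19513458 0.086     ] 0.08067347682937528
side [0.60130885 0.19504861 0.062     ] 0.08064734396712836
```

View pics/c8.png

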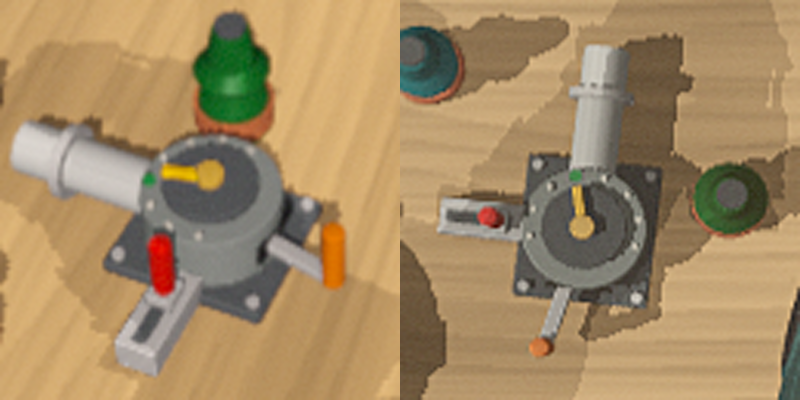

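The pointer (top pixels (248,203–220)) lies on the green mark, the orange lever is at rest and the red post is in at the housing end of its slot. Nothing else has moved.

```bash
python3 -c "
from rig import order; print(order.job_done())"
```

```text
the job is handed in; nothing more can be done
None
```

The air regulator is on the green fifth mark and the red lock is fully home. I handed the job in at about 34 s of the 67 s allowed. The dial started in the third notch, so it took two gentle strokes of the orange lever, one click each. The lever sprang back fully after each stroke. I then slid the red lock post in until the stop pushed back at about 9 N.

**Last checks:**
- **Dial:** the pointer measures +15.2° against the green mark's 15°.
- **Lever:** the orange post is back at its starting image position.
- **Lock:** the red post measures 81 mm from the axis in both views. The text says 83 mm, so it agrees to about the 2 mm camera calibration.
- **Forces:** the highest force reading on the lever was about 6.5 N and on the lock about 9 N. I read the force only between moves.
- **Surroundings:** the green head and the housing look unmoved in the last picture. I did not look again at the amber head, ash cup, tin, jar or tongs, but the arm never went down near them.

**What disagreed:** my first approach touched nothing. The fingertips hung about 25–30 mm higher than the reported tool position and `bot.tip_extent` imply, so they passed over the lever post. I saw this in the side camera, turned the tool 90° and lowered it 22 mm, and contact then came where expected.

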